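# Pull out the till drawer and hold one spring note clip up at 60 degrees

### The arm

A 7-joint arm with a two-finger parallel gripper is mounted at the origin on a cart in front of the work surface, level with it; the furniture and walls round the work are solid. World frame = base frame: x ahead of the robot, y to its left, z up, the work surface at z = 0. Lengths are in mm, angles in rad, forces in N, time in s.
With the tool pointing down it reaches from about 425 to 1025 mm from the base axis. Payload 9.4 kg.
Tool frame: the origin (TCP) lies on the centre line of the jaws, within the pads' length; the fingertips stand manip.finger_overhang ahead of it and the grasp point (between the pads) lies 3 mm ahead of it (manip.finger_overhang is the distance from the TCP to the fingertips, in mm); z points along the fingers, y is the line along which they close (so a half turn about z gives the same grasp; the last joint's range is limited). The gripper opens to 85 mm and grips with 20 to 120 N. Pads are 22 mm wide; open, the fingers measure 114 mm over their backs; the gripper's body (76 mm by 85 mm) begins 54 mm behind the grasp point. The pads swing forward as they close: fully open they stand 13 mm farther back than shut.
Start: joints at [1.035, 0.599, -0.003, 1.599, 0.002, 0.943, -0.08], TCP at [321.074, -650.027, 253.275] pointing down, gripper open.
Joint ranges: [-2.57, 2.57], [-0.35, 1.97], [-1.29, 1.29], [0.11, 2.56], [-1.05, 4.19], [0.11, 1.86], [-2.63, 2.63]. Speed limits (rad/s): [2.22, 2.22, 3.01, 3.01, 3.14, 3.14, 3.14].

### API

Orientations are given as a unit quaternion [x, y, z, w].
In Python, from rig import manip gives the robot as it stands. The module is installed in compiled form; this text tells all that it offers.
- The arm moves only by the tool send_rows, never from a script. Its argument "moves" is a list of rows, each an object of numbers: "jaw": the opening, from 0 (shut) to 1 (fully open); "dx", "dy", "dz": the shift along the world's x, y, z each as a share of 12 cm, from -1 to 1; "rx", "ry", "rz": the turn, a rotation vector about the world's x, y, z each as a share of 45 degrees, from -1 to 1. In form: [{"jaw": .., "dx": .., "dy": .., "dz": .., "rx": .., "ry": .., "rz": ..}, ...]. A call has 1 to 20 rows; each row shifts and turns the commanded pose from where the row before left it; what a row does not reach is not made up. A row lasts 1/8 s, in which the tool goes at most 62.5 mm and 10.7 degrees, less where a joint would pass 70% of its speed; a pose out of reach is approached as far as the arm can. A call with a number of a shift or a turn outside -1 to 1 is refused whole. A call with a gripper value outside its range is refused whole. The fingers move at their own pace and stop on an object; "newtons" is the grip in N (left out, the last holds). Time passes only in rows, so rows that do not move let the fingers close. It gives the time, the measured TCP pose, the force, the opening and the grip force at its end, in the units of the state.
- manip.sense(): the state, without advancing time (a new reading comes with each control period).
- manip.snapshot(name): name is "side" or "top"; returns (picture, depth): 400x640x3 uint8, red, green, blue; 400x640 float32, mm along the optical axis (not along the pixel's ray), 0 where there is no reading.
- manip.calibration(name): a dict with "fx", "fy", "cx", "cy" (pixels), "eye" and "attitude" of the camera in the world. Camera axes: x right, y up, looking along -z (the intrinsics and any distortion apply to the point x, -y, -z); pixel columns grow to the right and rows downward; lengths in mm; the calibration is good to about 2 mm. A picture is of the moment at which its call begins. calibration takes no time and is no camera call.
- manip.job_done(): hands the job in; it is judged then, once.
The state is a dict: "time_s": time; "joint_positions": joint angles; "joint_vel": joint speeds; "joint_torque": joint torques, N m; "tcp_pos": TCP position; "tool_rot": TCP orientation; "force": force on the tool from outside, world axes, zero at the start; "moment": the same for the moment, N m; "width": opening from 0.0 (shut) to 1.0 (fully open); "grasp_force": force on a finger pad.
Only numpy, scipy, OpenCV 4.12 (cv2) and the standard library are available. Lean on these libraries where they do the work, as an engineer would, in place of code of your own. Each camera call takes 0.05 s, during which the arm holds its last target. There are 200 camera calls.

### The job

The till has popped its cash drawer ajar: pull the drawer all the way out to its stop. Then lift the spring clip of the second note compartment from the left (as seen from the robot) by its finger tab to 60 degrees from where it lies and keep holding it there, so that I can take the notes out from under it; it snaps shut if let go, so the program finishes while the gripper is still holding the clip up. Keep the drawer out while you lift, leave the clips on either side down and do not shove the mouse or the card terminal beside the till.

Things in the scene. Friction and masses are not known exactly. Their poses are not given: they have to be found in the camera images.
- till_roof_front (a point): middle of the roof's front edge of the black steel till cabinet that holds the drawer, 98 mm above the counter; cabinet 369 mm deep, 360 wide, fixed, turned a few degrees, the screen standing on its roof. Axes: -x is its front, the way the drawer slides out; +y its left seen from the robot. The screen starts 164 mm behind this point, 0.2 m up; the screen's foot (116 mm up) 91 mm behind it.
- cash_drawer_drawer (a joint): how far the drawer is out, m: 0 shut, 0.24 at its stop; starts 0.06 to 0.14 out. It runs stiffly (about 4 N) and stays where it is left. Pull it by its front panel.
- drawer_front_top (a point): middle of the top edge of the drawer's front panel, moves with the drawer. Panel 352 mm wide along the cabinet's y, 16 mm thick (8 mm either side of this point), top edge 94 mm above the counter; it can be pinched from above anywhere along the edge. All partitions behind it end 70 mm up, drawer side walls 76 mm. A small key sticks out 40 mm in front at the middle, 40 to 67 mm up.
- clip_2 (a joint): angle of the spring clip on the second note compartment from the left, rad: 0 lying on the notes, grows as its front rises, 1.047 = 60 degrees, limit 1.75. A spring pulls it shut (0.10 N m at 0, 0.15 at 60 degrees); it never stays up by itself. Its finger tab is 127.5 mm behind drawer_front_top, 41 mm left of it; its axis 220 mm behind. The tab is under the roof until the drawer is 0.14 m out.
- clip_1 (a joint): the same angle for the leftmost clip, alike in shape, 82.5 mm to the left of clip_2; to stay down (0). Each clip turns on a 6 mm steel axle that crosses the note tray along the cabinet's y, 76 mm above the counter and, with the drawer right out, 12 mm in front of the roof's edge. A 12 mm wide arm runs from it forward and down to a 42 mm wide pressing foot (top 53 mm up).
- clip_3 (a joint): the same for the third clip, 82.5 mm right of clip_2; to stay down (0). Each clip's finger tab rises from the foot's front edge: an upright tongue 18 mm wide (along y), 3 mm thick, rolled top edge 91 mm above the counter, 15 mm above and 92.5 mm in front of the axis, with which it turns; upper 20 mm clear of the partitions. Pinched lightly across its width it turns between the pads.
- mouse: black computer mouse lying on the counter left of the drawer, 104 x 58 x 36 mm, loose; origin under its centre. Not to be shoved.
- card_terminal: card terminal lying further left, 165 x 76 x 60 mm, loose; origin under its centre. Not to be shoved.

How it is judged:
By the outcome, as a careful person would: the job done as asked, in the order asked, and still so for the second after the job is handed in, while the arm keeps its last pose, push and grip.
It also fails if it takes over 48 s, if anything falls off the work surface, if the arm or the gripper's body presses on something with over 40 N, if the wrist force passes 120 N, or if a joint passes its speed limit or range.

## Working session

There is one attempt and no reset: what is moved stays moved. The work goes in short steps, Python scripts to look and compute and a tool call to move; the robot and the scene stay as the last step left them, time stands still between calls to the robot, and variables do not carry over. Pictures are saved under pics/ and viewed, at most 10 in all, crops included, and the job is handed in when it is done.

Besides the shell and the picture viewer there is one more tool, called as name([rows], argument=value, ...), one row to a line, values as JSON. send_rows: Moves the arm, as the interface text tells. Its arguments: {"type":"object","properties":{"moves":{"type":"array","items":{"type":"object","properties":{"jaw":{"type":"number"},"dx":{"type":"number","minimum":-1,"maximum":1},"dy":{"type":"number","minimum":-1,"maximum":1},"dz":{"type":"number","minimum":-1,"maximum":1},"rx":{"type":"number","minimum":-1,"maximum":1},"ry":{"type":"number","minimum":-1,"maximum":1},"rz":{"type":"number","minimum":-1,"maximum":1}}}},"newtons":{"type":"number"}},"required":["moves"]}

```bash
mkdir -p pics
cat > h.py <<'E'
import numpy as np, cv2
from scipy.spatial.transform import Rotation as R
from rig import manip
def snap(n,f):
    p,d=manip.snapshot(n); cv2.imwrite(f'pics/{f}.png',p[:,:,::-1]); np.save(f'pics/{f}.npy',d); return p,d
def att(c):
    a=np.array(c["attitude"],float); return a if a.shape==(3,3) else R.from_quat(a).as_matrix()
def pts(n,d):
    c=manip.calibration(n); v,u=np.mgrid[:400,:640]
    q=np.stack([(u-c['cx'])/c['fx']*d,-(v-c['cy'])/c['fy']*d,-d],-1)
    return q@att(c).T+np.array(c['eye'])
E
python3 - <<'E'
from h import *
for n in('side','top'):
    snap(n,n+'0'); print(manip.calibration(n))
print(manip.sense(), manip.finger_overhang)
E
```

```text
{'fx': 441.86383444997693, 'fy': 441.86383444997693, 'cx': 320.0516171007107, 'cy': 199.0435239603888, 'eye': array([104.75095657, 727.10125461, 664.1878579 ]), 'attitude': array([-0.10464004,  0.49421833,  0.8433686 , -0.18310682])}
{'fx': 365.3251851822606, 'fy': 365.3251851822606, 'cx': 318.4262737246103, 'cy': 199.11111760405058, 'eye': array([ 341.60529418, -199.14718523, 1049.6885402 ]), 'attitude': array([-0.06652437,  0.06651127,  0.71002494, -0.69786484])}
{'time_s': 0.1, 'joint_positions': array([ 1.03526827,  0.60007368, -0.0025505 ,  1.6000298 ,  0.00181191,
        0.94292002, -0.0798144 ]), 'joint_vel': array([ 0.00061879, -0.00196645, -0.0002441 , -0.00170314, -0.00055045,
       -0.00021042,  0.00062547]), 'joint_torque': array([ 7.05498722e-03, -7.77993822e+01,  1.57056190e+00, -2.58625603e+01,
        1.27626315e-02,  5.49856864e-03, -8.69995642e-05]), 'tcp_pos': array([ 320.92269103, -649.67228827,  252.48973795]), 'tool_rot': array([ 9.73793092e-01,  2.27434615e-01, -2.29080533e-04, -6.76665186e-04]), 'force': array([-0.78639473,  0.76986585, -0.44891959]), 'moment': array([-0.0067194 ,  0.02039369, -0.01370155]), 'grasp_force': 0.0, 'width': 1.0013448288570646} 22.0
```

View pics/top0.png

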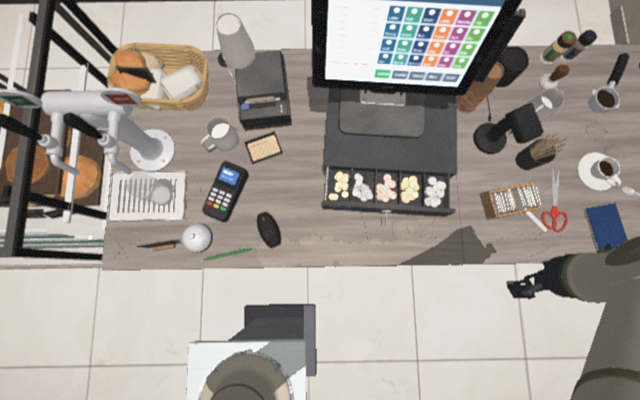

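View pics/side0.png

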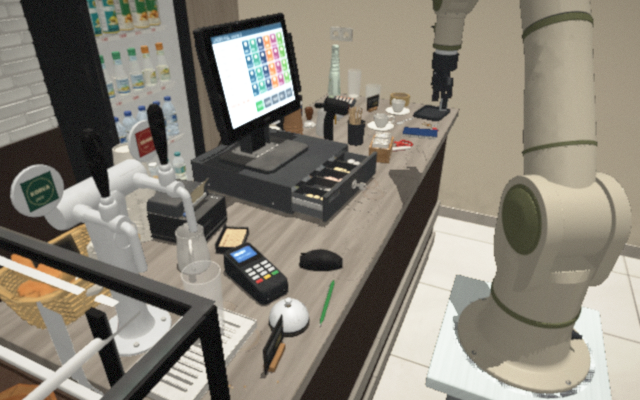

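The top view shows the till roof's front edge at about (327,170)-(456,174). The drawer front panel's top edge runs from about (323,207) to (449,212), and the mouse is at (268,230). I'll fit the roof and panel from depth.

Run:
```python
from h import *
d=np.load('pics/top0.npy'); P=pts('top',d)
p=cv2.imread('pics/top0.png')
cv2.imwrite('pics/c1.png',cv2.resize(p[150:250,300:470],None,fx=4.7,fy=4.7,interpolation=cv2.INTER_CUBIC))
np.set_printoptions(precision=0,suppress=True)
for u in (335,360,390,420,445):
    print(u,[(v,*P[v,u].round(0).astype(int)) for v in range(160,222,2) ])
# counter height check
print(P[240,350],P[230,268])
```

```text
335 [(160, np.int64(630), np.int64(-247), np.int64(97)), (162, np.int64(625), np.int64(-247), np.int64(95)), (164, np.int64(619), np.int64(-247), np.int64(99)), (166, np.int64(622), np.int64(-248), np.int64(69)), (168, np.int64(620), np.int64(-249), np.int64(54)), (170, np.int64(618), np.int64(-250), np.int64(39)), (172, np.int64(342), np.int64(-199), np.int64(1050)), (174, np.int64(606), np.int64(-249), np.int64(41)), (176, np.int64(599), np.int64(-249), np.int64(45)), (178, np.int64(593), np.int64(-249), np.int64(45)), (180, np.int64(588), np.int64(-249), np.int64(43)), (182, np.int64(582), np.int64(-249), np.int64(43)), (184, np.int64(576), np.int64(-248), np.int64(44)), (186, np.int64(572), np.int64(-248), np.int64(38)), (188, np.int64(563), np.int64(-248), np.int64(50)), (190, np.int64(559), np.int64(-248), np.int64(44)), (192, np.int64(554), np.int64(-248), np.int64(39)), (194, np.int64(546), np.int64(-247), np.int64(49)), (196, np.int64(541), np.int64(-247), np.int64(47)), (198, np.int64(535), np.int64(-247), np.int64(46)), (200, np.int64(531), np.int64(-247), np.int64(41)), (
[... 6317 characters left out ...]
64(536), np.int64(-556), np.int64(43)), (198, np.int64(530), np.int64(-555), np.int64(45)), (200, np.int64(525), np.int64(-556), np.int64(42)), (202, np.int64(520), np.int64(-556), np.int64(40)), (204, np.int64(513), np.int64(-554), np.int64(45)), (206, np.int64(508), np.int64(-554), np.int64(44)), (208, np.int64(494), np.int64(-536), np.int64(92)), (210, np.int64(489), np.int64(-535), np.int64(94)), (212, np.int64(483), np.int64(-535), np.int64(93)), (214, np.int64(482), np.int64(-545), np.int64(63)), (216, np.int64(481), np.int64(-555), np.int64(34)), (218, np.int64(480), np.int64(-567), np.int64(-2)), (220, np.int64(474), np.int64(-566), np.int64(-2))]
[ 421. -289.   -1.] [450. -59.  37.]
```

View pics/c1.png

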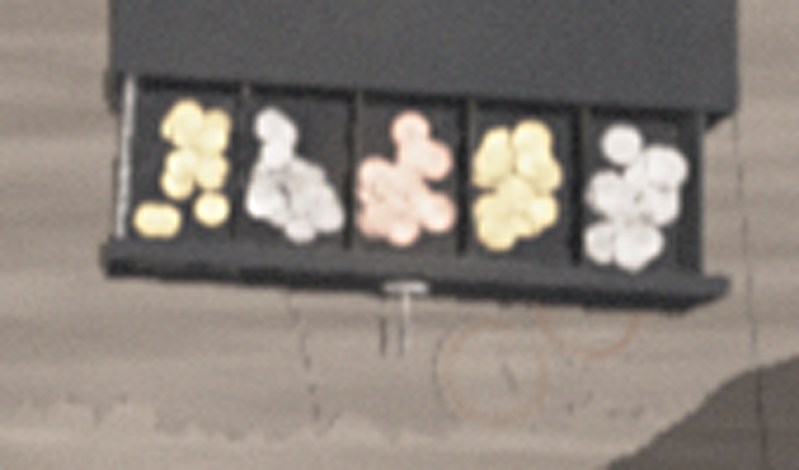

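The enlarged crop shows the five-cup coin tray, the key in the middle of the panel at about (404,290), and the panel's top edge from (105,250) to (725,290). Next I'll fit lines to it.

Run:
```python
from h import *
np.set_printoptions(precision=3,suppress=True)
d=np.load('pics/top0.npy'); P=pts('top',d)
x,y,z=P[...,0],P[...,1],P[...,2]
m=(z>87)&(z<101)&(x>470)&(x<530)&(y<-180)&(y>-620)
v,u=np.where(m); k=np.polyfit(y[m],x[m],1); r=x[m]-np.polyval(k,y[m])
print('panel',k,r.std(),y[m].min(),y[m].max(),m.sum(),z[m].mean())
# roof front edge: lowest row per col with z~98
E=[];
for c in range(328,458):
    rows=[q for q in range(150,185) if 88<z[q,c]<106 and x[q,c]>560]
    if rows: E.append((P[max(rows),c]))
E=np.array(E); k2=np.polyfit(E[:,1],E[:,0],1); print('roof',k2,E[:,1].min(),E[:,1].max())
mr=(z>90)&(z<104)&(x>600)&(x<640)&(y<-180)&(y>-620); print('roof y',y[mr].min(),y[mr].max(),np.percentile(y[mr],[1,99]))
print('mouse',[ (a.min(),a.max()) for a in (x[(z>15)&(z<50)&(y>-110)&(y<-20)&(x>380)&(x<520)],y[(z>15)&(z<50)&(y>-110)&(y<-20)&(x>380)&(x<520)])])
# refine with side view: points on panel top & roof
snap('side','side1'); d=np.load('pics/side1.npy'); Q=pts('side',d); x,y,z=Q[...,0],Q[...,1],Q[...,2]
m=(z>88)&(z<100)&(x>470)&(x<530)&(y<-190)&(y>-600)
if m.sum()>10:
    k=np.polyfit(y[m],x[m],1); print('side panel',k,y[m].min(),y[m].max(),m.sum(),z[m].mean())
```

```text
panel [  0.083 532.579] 3.7421548602712544 -562.9375254948527 -212.66086843650123 638 92.89766367262307
roof [  0.083 635.48 ] -573.9003385611516 -228.13455147201026
roof y -576.8946028939815 -217.3724446649369 [-573.026 -220.506]
mouse [(np.float64(406.84399412032343), np.float64(503.9912084524394)), (np.float64(-87.96236565379863), np.float64(-24.507813160521977))]
side panel [  0.083 531.357] -562.277197089311 -207.788266438552 309 93.51828230815629
```

send_rows([
  {"jaw":0.7,"dx":0.19,"dy":0.32,"rz":0.164},
  {"jaw":0.7,"dx":0.19,"dy":0.32,"rz":0.164},
  {"jaw":0.7,"dx":0.19,"dy":0.32,"rz":0.164},
  {"jaw":0.7,"dx":0.19,"dy":0.32,"rz":0.164},
  {"jaw":0.7,"dx":0.19,"dy":0.32,"rz":0.164},
  {"jaw":0.7,"dx":0.19,"dy":0.32,"rz":0.164},
  {"jaw":0.7,"dx":0.19,"dy":0.32,"rz":0.164},
  {"jaw":0.7,"dx":0.19,"dy":0.32,"rz":0.164},
  {"jaw":0.7},
], newtons=60)

```text
validation failed for argument at $.mo...
```

send_rows([
  {"jaw":0.7,"dx":0.19,"dy":0.32,"dz":0,"rx":0,"ry":0,"rz":0.164},
], newtons=60)

```text
time_s: 0.28
tcp_pos: [341.2, -613.8, 252.5]
tool_rot: [0.958, 0.288, -0.001, 0.0]
force: [0.4, 0.3, 0.2]
width: 0.822
grasp_force: 0.0
```

All the keys are needed in every row.

send_rows([
  {"jaw":0.7,"dx":0.19,"dy":0.32,"dz":0,"rx":0,"ry":0,"rz":0.164},
  {"jaw":0.7,"dx":0.19,"dy":0.32,"dz":0,"rx":0,"ry":0,"rz":0.164},
  {"jaw":0.7,"dx":0.19,"dy":0.32,"dz":0,"rx":0,"ry":0,"rz":0.164},
  {"jaw":0.7,"dx":0.19,"dy":0.32,"dz":0,"rx":0,"ry":0,"rz":0.164},
  {"jaw":0.7,"dx":0.19,"dy":0.32,"dz":0,"rx":0,"ry":0,"rz":0.164},
  {"jaw":0.7,"dx":0.19,"dy":0.32,"dz":0,"rx":0,"ry":0,"rz":0.164},
  {"jaw":0.7,"dx":0.19,"dy":0.32,"dz":0,"rx":0,"ry":0,"rz":0.164},
  {"jaw":0.7,"dx":0,"dy":0,"dz":0,"rx":0,"ry":0,"rz":0},
])

```text
time_s: 1.27
tcp_pos: [505.7, -338.9, 253.4]
tool_rot: [0.733, 0.68, 0.001, -0.0]
force: [-0.6, -0.0, -0.4]
width: 0.702
grasp_force: 0.0
```

send_rows([
  {"jaw":0.7,"dx":-0.015,"dy":0,"dz":-0.33,"rx":0,"ry":0,"rz":-0.01},
  {"jaw":0.7,"dx":0,"dy":0,"dz":-0.33,"rx":0,"ry":0,"rz":0},
  {"jaw":0.7,"dx":0,"dy":0,"dz":-0.33,"rx":0,"ry":0,"rz":0},
  {"jaw":0.7,"dx":0,"dy":0,"dz":-0.2,"rx":0,"ry":0,"rz":0},
  {"jaw":0.7,"dx":0,"dy":0,"dz":-0.115,"rx":0,"ry":0,"rz":0},
  {"jaw":0.0,"dx":0,"dy":0,"dz":0,"rx":0,"ry":0,"rz":0},
  {"jaw":0.0,"dx":0,"dy":0,"dz":0,"rx":0,"ry":0,"rz":0},
  {"jaw":0.0,"dx":0,"dy":0,"dz":0,"rx":0,"ry":0,"rz":0},
  {"jaw":0.0,"dx":0,"dy":0,"dz":0,"rx":0,"ry":0,"rz":0},
], newtons=60)

```text
time_s: 2.4
tcp_pos: [503.3, -343.4, 98.3]
tool_rot: [0.738, 0.675, 0.001, 0.002]
force: [3.4, -0.7, 6.9]
width: 0.171
grasp_force: 61.2
```

send_rows([
  {"jaw":0,"dx":-0.06,"dy":0.005,"dz":0,"rx":0,"ry":0,"rz":0},
  {"jaw":0,"dx":-0.12,"dy":0.01,"dz":0,"rx":0,"ry":0,"rz":0},
  {"jaw":0,"dx":-0.12,"dy":0.01,"dz":0,"rx":0,"ry":0,"rz":0},
  {"jaw":0,"dx":-0.12,"dy":0.01,"dz":0,"rx":0,"ry":0,"rz":0},
  {"jaw":0,"dx":-0.12,"dy":0.01,"dz":0,"rx":0,"ry":0,"rz":0},
  {"jaw":0,"dx":-0.12,"dy":0.01,"dz":0,"rx":0,"ry":0,"rz":0},
  {"jaw":0,"dx":-0.12,"dy":0.01,"dz":0,"rx":0,"ry":0,"rz":0},
  {"jaw":0,"dx":-0.12,"dy":0.01,"dz":0,"rx":0,"ry":0,"rz":0},
  {"jaw":0,"dx":-0.08,"dy":0.007,"dz":0,"rx":0,"ry":0,"rz":0},
  {"jaw":0,"dx":-0.04,"dy":0.003,"dz":0,"rx":0,"ry":0,"rz":0},
  {"jaw":0,"dx":0,"dy":0,"dz":0,"rx":0,"ry":0,"rz":0},
])

```text
time_s: 3.78
tcp_pos: [379.8, -333.4, 98.2]
tool_rot: [0.738, 0.675, 0.0, 0.002]
force: [0.3, -0.6, 13.9]
width: 0.17
grasp_force: 62.3
```

send_rows([
  {"jaw":0,"dx":-0.02,"dy":0.0017,"dz":0.003,"rx":0,"ry":0,"rz":0},
  {"jaw":0,"dx":-0.02,"dy":0.0017,"dz":0.003,"rx":0,"ry":0,"rz":0},
  {"jaw":0,"dx":-0.015,"dy":0.001,"dz":0.003,"rx":0,"ry":0,"rz":0},
  {"jaw":0,"dx":-0.015,"dy":0.001,"dz":0,"rx":0,"ry":0,"rz":0},
  {"jaw":0,"dx":0,"dy":0,"dz":0,"rx":0,"ry":0,"rz":0},
])

```text
time_s: 4.4
tcp_pos: [374.6, -333.0, 98.2]
tool_rot: [0.738, 0.675, 0.002, 0.003]
force: [12.6, -3.0, -2.5]
width: 0.169
grasp_force: 60.1
```

send_rows([
  {"jaw":0,"dx":-0.02,"dy":0.0017,"dz":0,"rx":0,"ry":0,"rz":0},
  {"jaw":0,"dx":-0.01,"dy":0.001,"dz":0,"rx":0,"ry":0,"rz":0},
  {"jaw":0,"dx":0,"dy":0,"dz":0,"rx":0,"ry":0,"rz":0},
])

```text
time_s: 4.78
tcp_pos: [374.4, -332.9, 98.3]
tool_rot: [0.737, 0.676, 0.004, 0.006]
force: [22.3, -3.7, -12.7]
width: 0.171
grasp_force: 59.1
```

send_rows([
  {"jaw":0,"dx":0.045,"dy":-0.004,"dz":0,"rx":0,"ry":0,"rz":0},
  {"jaw":0.5,"dx":0,"dy":0,"dz":0,"rx":0,"ry":0,"rz":0},
  {"jaw":0.5,"dx":0,"dy":0,"dz":0,"rx":0,"ry":0,"rz":0},
  {"jaw":0.5,"dx":0,"dy":0,"dz":0.1,"rx":0,"ry":0,"rz":0},
  {"jaw":0.5,"dx":0,"dy":0,"dz":0.4,"rx":0,"ry":0,"rz":0},
  {"jaw":0.5,"dx":0,"dy":0.1,"dz":0.4,"rx":0,"ry":0,"rz":0},
  {"jaw":0.5,"dx":0,"dy":0.5,"dz":0.4,"rx":0,"ry":0,"rz":0},
  {"jaw":0.5,"dx":0,"dy":0.5,"dz":0.3,"rx":0,"ry":0,"rz":0},
  {"jaw":0.5,"dx":0,"dy":0.3,"dz":0,"rx":0,"ry":0,"rz":0},
])

```text
time_s: 5.9
tcp_pos: [372.7, -179.9, 279.7]
tool_rot: [0.738, 0.675, 0.001, 0.002]
force: [0.4, 0.0, -0.6]
width: 0.502
grasp_force: 0.0
```

Run:
```python
from h import *
np.set_printoptions(precision=3,suppress=True)
p,d=snap('top','top2'); snap('side','side2'); P=pts('top',d); x,y,z=np.moveaxis(P,-1,0)
m=(z>87)&(z<101)&(x>340)&(x<400)&(y<-180)&(y>-590)
k=np.polyfit(y[m],x[m],1); print('panel',k,y[m].min(),y[m].max())
cv2.imwrite('pics/c2.png',cv2.resize(cv2.imread('pics/top2.png')[160:260,310:460],None,fx=5.3,fy=5.3,interpolation=cv2.INTER_CUBIC))
s=manip.sense(); print(s['joint_positions'],s['tcp_pos'],s['tool_rot'])
def proj(n,X):
    c=manip.calibration(n); q=att(c).T@(np.array(X)-c['eye']); return c['cx']+c['fx']*q[0]/-q[2], c['cy']-c['fy']*q[1]/-q[2]
for X in [(501.2,-346.8,91)]: print(proj('top',X),proj('side',X))
for v in range(170,215,2): print(v,P[v,320:400:1][ (z[v,320:400]>78)&(z[v,320:400]<120)].round(0).tolist()[:6])
```

```text
panel [  0.084 399.625] -551.2212483681163 -269.3418569556285
[ 0.67   0.212 -0.427  2.227  0.133  0.725  0.067] [ 371.959 -178.512  278.34 ] [0.737 0.676 0.    0.001]
(np.float64(373.48448739073024), np.float64(206.73720247974836)) (np.float64(347.397643757344), np.float64(178.63977115002234))
170 [[599.0, -419.0, 97.0]]
172 [[602.0, -231.0, 78.0], [602.0, -234.0, 79.0], [602.0, -239.0, 79.0], [601.0, -245.0, 80.0], [602.0, -248.0, 79.0], [601.0, -256.0, 81.0]]
174 [[596.0, -228.0, 78.0], [596.0, -231.0, 79.0], [595.0, -264.0, 80.0], [595.0, -266.0, 79.0], [595.0, -269.0, 83.0], [595.0, -272.0, 83.0]]
176 [[590.0, -266.0, 78.0], [590.0, -269.0, 79.0], [590.0, -272.0, 79.0], [589.0, -274.0, 82.0], [589.0, -346.0, 79.0], [588.0, -348.0, 80.0]]
178 [[585.0, -266.0, 78.0], [584.0, -272.0, 79.0], [583.0, -351.0, 78.0], [583.0, -354.0, 78.0], [583.0, -356.0, 79.0]]
180 [[577.0, -351.0, 79.0]]
182 []
184 []
186 []
188 []
190 []
192 []
194 []
196 []
198 []
200 []
202 []
204 []
206 [[505.0, -258.0, 88.0], [505.0, -261.0, 88.0], [505.0, -263.0, 91.0], [505.0, -266.0, 88.0], [505.0, -269.0, 87.0], [505.0, -271.0, 90.0]]
208 [[498.0, -340.0, 89.0], [499.0, -344.0, 85.0], [498.0, -346.0, 90.0], [498.0, -348.0, 90.0], [497.0, -350.0, 93.0], [499.0, -354.0, 84.0]]
210 []
212 []
214 []
```

View pics/c2.png

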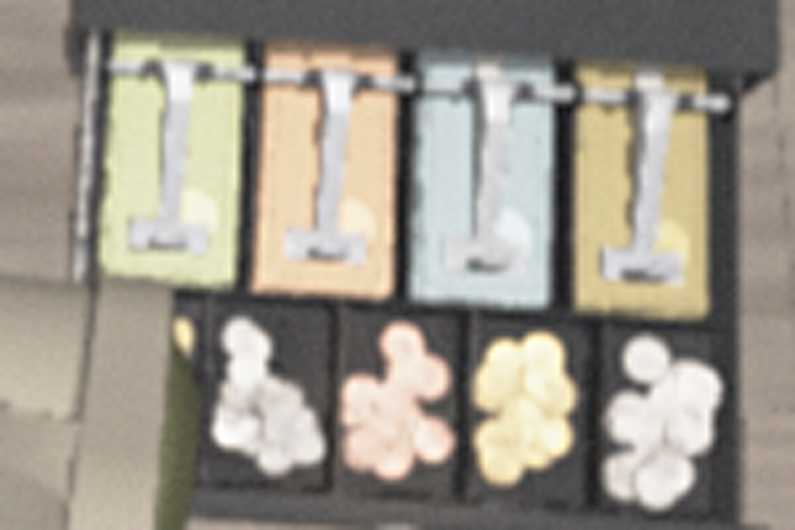

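The crop shows all four clips with the drawer fully out. Clip 2's tab is at (323,252) in the crop, and depth puts it at about (498,-347,90). I predicted (501,-347,91), so it agrees.

send_rows([
  {"jaw":0.45,"dx":0.107,"dy":-0.14,"dz":-0.065,"rx":0,"ry":0,"rz":-0.2},
  {"jaw":0.45,"dx":0.107,"dy":-0.14,"dz":-0.065,"rx":0,"ry":0,"rz":-0.2},
  {"jaw":0.45,"dx":0.107,"dy":-0.14,"dz":-0.065,"rx":0,"ry":0,"rz":-0.2},
  {"jaw":0.45,"dx":0.107,"dy":-0.14,"dz":-0.065,"rx":0,"ry":0,"rz":-0.2},
  {"jaw":0.45,"dx":0.107,"dy":-0.14,"dz":-0.065,"rx":0,"ry":0,"rz":-0.2},
  {"jaw":0.45,"dx":0.107,"dy":-0.14,"dz":-0.065,"rx":0,"ry":0,"rz":-0.2},
  {"jaw":0.45,"dx":0.107,"dy":-0.14,"dz":-0.065,"rx":0,"ry":0,"rz":-0.2},
  {"jaw":0.45,"dx":0.107,"dy":-0.14,"dz":-0.065,"rx":0,"ry":0,"rz":-0.2},
  {"jaw":0.45,"dx":0.107,"dy":-0.14,"dz":-0.065,"rx":0,"ry":0,"rz":-0.2},
  {"jaw":0.45,"dx":0.107,"dy":-0.14,"dz":-0.065,"rx":0,"ry":0,"rz":-0.2},
  {"jaw":0.45,"dx":0,"dy":0,"dz":0,"rx":0,"ry":0,"rz":0},
])

```text
time_s: 7.38
tcp_pos: [500.7, -350.9, 198.3]
tool_rot: [0.999, -0.045, -0.001, -0.0]
force: [0.2, 0.6, -0.2]
width: 0.451
grasp_force: 0.0
```

Run:
```python
from h import *
s=manip.sense(); r=R.from_quat(s['tool_rot']).as_matrix(); print(s['tcp_pos'],r.round(3),np.degrees(np.arctan2(r[1,1],r[0,1])),s['joint_positions'].round(2))
```

```text
[ 500.74153824 -350.89822702  198.27490832] [[ 0.996 -0.09  -0.001]
 [-0.09  -0.996  0.   ]
 [-0.001 -0.    -1.   ]] -95.18433968838464 [ 0.49  0.53  0.04  1.92 -0.03  0.7  -1.11]
```

send_rows([
  {"jaw":0.45,"dx":0,"dy":0.032,"dz":-0.3,"rx":0,"ry":0,"rz":0.01},
  {"jaw":0.45,"dx":0,"dy":0,"dz":-0.3,"rx":0,"ry":0,"rz":0},
  {"jaw":0.45,"dx":0,"dy":0,"dz":-0.2,"rx":0,"ry":0,"rz":0},
  {"jaw":0.45,"dx":0,"dy":0,"dz":-0.1,"rx":0,"ry":0,"rz":0},
  {"jaw":0.45,"dx":0,"dy":0,"dz":-0.03,"rx":0,"ry":0,"rz":0},
  {"jaw":0.45,"dx":0,"dy":0,"dz":0,"rx":0,"ry":0,"rz":0},
], newtons=20)

```text
time_s: 8.12
tcp_pos: [501.2, -346.1, 88.0]
tool_rot: [0.999, -0.04, 0.0, 0.0]
force: [0.0, -0.4, -0.1]
width: 0.451
grasp_force: 0.0
```

send_rows([
  {"jaw":0.1,"dx":0,"dy":0,"dz":0,"rx":0,"ry":0,"rz":0},
  {"jaw":0.1,"dx":0,"dy":0,"dz":0,"rx":0,"ry":0,"rz":0},
  {"jaw":0.1,"dx":0,"dy":0,"dz":0,"rx":0,"ry":0,"rz":0},
  {"jaw":0.1,"dx":0,"dy":0,"dz":0,"rx":0,"ry":0,"rz":0},
], newtons=20)

```text
time_s: 8.62
tcp_pos: [501.3, -346.9, 88.0]
tool_rot: [0.999, -0.041, 0.001, 0.001]
force: [-1.4, -5.9, 4.8]
width: 0.204
grasp_force: 22.6
```

send_rows([
  {"jaw":0.1,"dx":0.006,"dy":-0.0005,"dz":0.067,"rx":0,"ry":0,"rz":0},
  {"jaw":0.1,"dx":0.012,"dy":-0.001,"dz":0.066,"rx":0,"ry":0,"rz":0},
  {"jaw":0.1,"dx":0.017,"dy":-0.0014,"dz":0.065,"rx":0,"ry":0,"rz":0},
  {"jaw":0.1,"dx":0.023,"dy":-0.002,"dz":0.063,"rx":0,"ry":0,"rz":0},
  {"jaw":0.1,"dx":0,"dy":0,"dz":0,"rx":0,"ry":0,"rz":0},
])

```text
time_s: 9.25
tcp_pos: [508.1, -347.4, 118.8]
tool_rot: [0.999, -0.041, 0.0, 0.001]
force: [-0.0, -6.7, -3.3]
width: 0.203
grasp_force: 21.2
```

Run:
```python
from h import *
snap('side','side3')
cv2.imwrite('pics/c3.png',cv2.resize(cv2.imread('pics/side3.png')[100:240,280:440],None,fx=4.2,fy=4.2,interpolation=cv2.INTER_CUBIC))
```

```text
(no output)
```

View pics/c3.png

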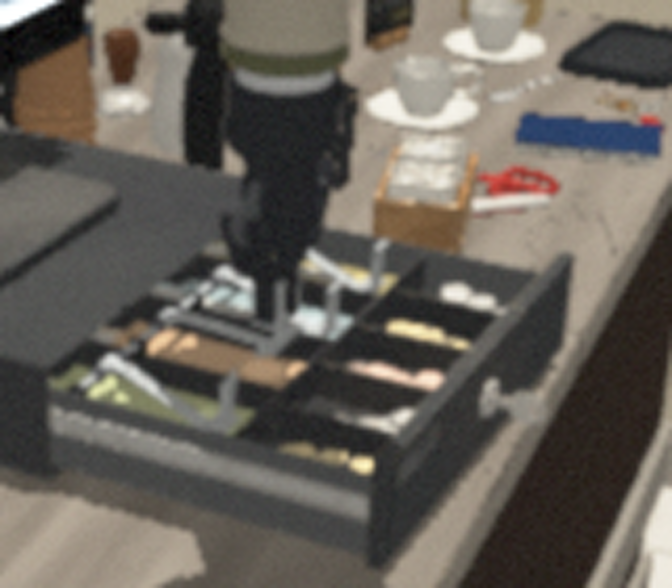

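The clip is rising in the jaws: in the crop its arm and foot run from (170,320) to (290,340). The clips on either side are still down, so I'll carry on.

send_rows([
  {"jaw":0.1,"dx":0.028,"dy":-0.006,"dz":0.061,"rx":0,"ry":0,"rz":0},
  {"jaw":0.1,"dx":0.034,"dy":-0.007,"dz":0.058,"rx":0,"ry":0,"rz":0},
  {"jaw":0.1,"dx":0.038,"dy":-0.007,"dz":0.055,"rx":0,"ry":0,"rz":0},
  {"jaw":0.1,"dx":0.043,"dy":-0.0036,"dz":0.0515,"rx":0,"ry":0,"rz":0},
  {"jaw":0.1,"dx":0.047,"dy":-0.004,"dz":0.0475,"rx":0,"ry":0,"rz":0},
  {"jaw":0.1,"dx":0.051,"dy":-0.0043,"dz":0.043,"rx":0,"ry":0,"rz":0},
  {"jaw":0.1,"dx":0.055,"dy":-0.0046,"dz":0.0385,"rx":0,"ry":0,"rz":0},
  {"jaw":0.1,"dx":0.058,"dy":-0.005,"dz":0.034,"rx":0,"ry":0,"rz":0},
  {"jaw":0.1,"dx":0,"dy":0,"dz":0,"rx":0,"ry":0,"rz":0},
])

```text
time_s: 10.42
tcp_pos: [551.2, -351.2, 165.7]
tool_rot: [0.999, -0.04, 0.0, -0.0]
force: [-3.9, -0.5, -0.1]
width: 0.203
grasp_force: 19.6
```

Run:
```python
from h import *
snap('side','side4'); p,d=snap('top','top4')
cv2.imwrite('pics/c4.png',cv2.resize(cv2.imread('pics/side4.png')[100:240,280:440],None,fx=4.2,fy=4.2,interpolation=cv2.INTER_CUBIC))
P=pts('top',d); x,y,z=np.moveaxis(P,-1,0)
m=(z>87)&(z<101)&(x>340)&(x<400)&(y<-180)&(y>-590)
print(np.polyfit(y[m],x[m],1),m.sum())
```

```text
[9.82729666e-02 4.07239299e+02] 180
```

View pics/c4.png

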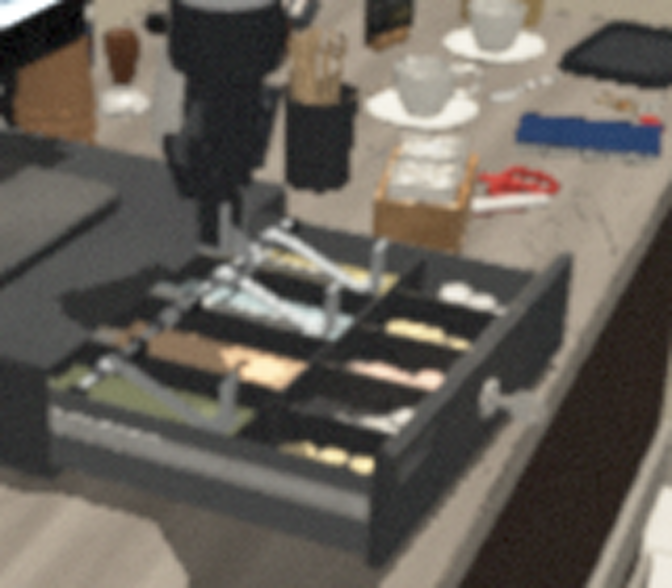

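The jaws now hold a grey tab at about (228,225) in the crop. The arm overlaps the axle line, so I'll project the expected 60° geometry to check it.

Run:
```python
from h import *
c=manip.calibration('side'); A=att(c)
def proj(X):
    q=A.T@(np.array(X)-c['eye']); return np.array([c['cx']+c['fx']*q[0]/-q[2], c['cy']-c['fy']*q[1]/-q[2]])
ex=np.array([.9966,-.0827,0]); ey=np.array([.0827,.9966,0]); ax=np.array([593.3,-354.5,76])
def pt(a,b,th,l): # b fwd-x offset (neg front), z
    t=np.radians(th); x=a*np.cos(t)+b*np.sin(t); z=-a*np.sin(t)+b*np.cos(t)
    return ax+ex*x+ey*l+np.array([0,0,z])
im=cv2.imread('pics/side4.png'); k=8; o=np.array([300,130])
big=cv2.resize(im[130:200,300:385],None,fx=k,fy=k,interpolation=cv2.INTER_CUBIC)
both=[big.copy()]
for th,col in ((60,(0,255,0)),):
    L=[pt(a,b,th,l) for a,b,l in [(0,0,0),(-60,-22,0),(-92,-22,0),(-92.5,15,0)]]
    L=np.int32([(proj(q)-o+.5)*k for q in L]); cv2.polylines(big,[L],False,col,1)
    L=np.int32([(proj(pt(a,b,th,l))-o+.5)*k for a,b,l in [(-92.5,-22,21),(-92.5,-22,-21),(-75,-23,-21),(-75,-23,21)]]); cv2.polylines(big,[L],True,(0,0,255),1)
for s in(-1,1): pass
L=np.int32([(proj(ax+ey*l)-o+.5)*k for l in(-200,120)]); cv2.line(big,tuple(map(int,L[0])),tuple(map(int,L[1])),(255,0,0),1)
cv2.imwrite('pics/c5.png',cv2.resize(np.vstack([both[0][:,:],big]),None,fx=.53,fy=.53) if 0 else np.hstack([cv2.resize(both[0],(400,329)),cv2.resize(big,(400,329))]))
```

```text
(no output)
```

View pics/c5.png

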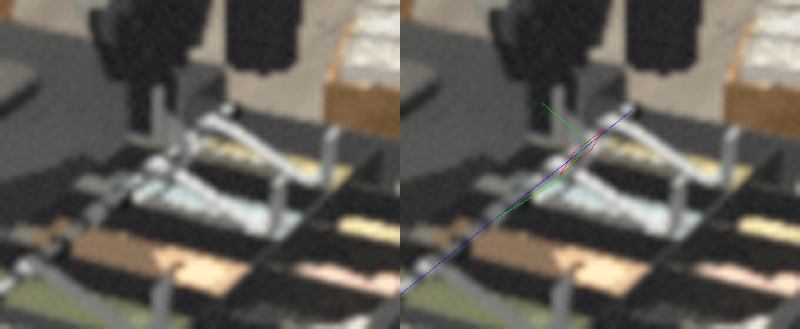

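Run:
```python
from h import *
ex=np.array([.9966,-.0827,0]); ey=np.array([.0827,.9966,0]); ax=np.array([593.3,-354.5,76])
for n in('side','top'):
    d=np.load(f'pics/{n}4.npy'); im=cv2.imread(f'pics/{n}4.png'); P=pts(n,d)-ax
    a=P@ex; l=P@ey; z=P[...,2]
    m=(a>-100)&(a<5)&(abs(l)<30)&(z>8)&(z<110)
    v,u=np.where(m)
    print(n,m.sum())
    for i in range(len(v)):
        g=im[v[i],u[i]].mean()
        if g>75: print((u[i],v[i]),int(a[v[i],u[i]]),int(l[v[i],u[i]]),int(z[v[i],u[i]]),int(g),end=' | ')
    print()
```

```text
side 212
(np.int64(338), np.int64(146)) -54 -10 104 79 | (np.int64(338), np.int64(147)) -52 -13 100 81 | (np.int64(334), np.int64(148)) -55 16 108 76 | (np.int64(338), np.int64(148)) -51 -15 96 78 | (np.int64(332), np.int64(149)) -49 17 104 79 | (np.int64(333), np.int64(149)) -53 18 105 110 | (np.int64(334), np.int64(149)) -54 14 104 94 | (np.int64(338), np.int64(149)) -55 -8 96 80 | (np.int64(332), np.int64(150)) -50 19 102 86 | (np.int64(333), np.int64(150)) -50 12 100 117 | (np.int64(334), np.int64(150)) -54 15 102 96 | (np.int64(338), np.int64(150)) -53 -13 91 77 | (np.int64(332), np.int64(151)) -49 18 98 90 | (np.int64(333), np.int64(151)) -51 14 97 116 | (np.int64(334), np.int64(151)) -54 15 99 94 | (np.int64(338), np.int64(151)) -52 -15 87 81 | (np.int64(332), np.int64(152)) -49 17 95 89 | (np.int64(333), np.int64(152)) -51 15 95 115 | (np.int64(334), np.int64(152)) -54 14 95 95 | (np.int64(338), np.int64(152)) -55 -8 87 85 | (np.int64(332), np.int64(153)) -49 16 92 87 | (np.int64(333), np.int64(153)) -51 14 91 115 | (np.int64(334), np.int64(153)) -54 15 92 105 | (np.int64(338
[... 4406 characters left out ...]
2 136 | (np.int64(336), np.int64(168)) -64 19 50 102 | (np.int64(329), np.int64(169)) -32 0 31 136 | (np.int64(330), np.int64(169)) -37 3 34 151 | (np.int64(331), np.int64(169)) -40 4 35 178 | (np.int64(327), np.int64(170)) -25 1 27 103 | (np.int64(328), np.int64(170)) -33 9 32 133 | (np.int64(329), np.int64(170)) -33 2 29 165 | (np.int64(324), np.int64(171)) -12 -5 18 112 | (np.int64(325), np.int64(171)) -20 3 24 113 | (np.int64(326), np.int64(171)) -22 1 23 96 | (np.int64(327), np.int64(171)) -28 6 26 77 | (np.int64(322), np.int64(172)) -8 0 15 100 | (np.int64(323), np.int64(172)) -14 4 19 110 | (np.int64(321), np.int64(173)) -7 4 14 96 | (np.int64(322), np.int64(173)) -10 2 14 89 | 
top 0
```

Run:
```python
from h import *
from scipy.optimize import minimize_scalar
from scipy.spatial import cKDTree
ex=np.array([.9966,-.0827,0]); ey=np.array([.0827,.9966,0]); ax=np.array([593.3,-354.5,76])
def cl(f,off=0):
    d=np.load(f'pics/{f}.npy'); im=cv2.imread(f'pics/{f}.png').mean(-1); P=pts('side',d)-ax-off*ey
    return P@ex,P@ey,P[...,2],im
# rest profiles of clips 1..3 : tongue points
for f,off in(('side2',82.5),('side2',0),('side2',-82.5),('side4',82.5),('side4',-82.5)):
    a,l,z,g=cl(f,off); m=(a>-105)&(a<-80)&(abs(l)<12)&(z>-15)&(z<22)
    t=(abs(z)<12)&m
    x=(abs(a)<14)&(abs(l)<36)&(abs(l)>10)&(abs(z)<14)&(g>110)
    print(f,off,'tongue a',a[t].mean().round(1),a[t].std().round(1),'l',l[t].mean().round(1),'ztop',z[m].max().round(1),'n',t.sum(),'axle a,z',a[x].mean().round(1),z[x].mean().round(1),x.sum())
a,l,z,g=cl('side4')
m=(a>-80)&(a<-44)&(abs(l)<10)&(z>58)&(z<82)&(z>a*0+58)&(-a+z>123)
A=np.c_[a[m],z[m]]; c=A.mean(0); w,V=np.linalg.eigh(np.cov((A-c).T)); print('tongue lifted c',c,'dir',V[:,1],'th',np.degrees(np.arctan2(abs(V[0,1]),abs(V[1,1]))),w,m.sum())
```

```text
side2 82.5 tongue a -93.5 0.9 l 1.7 ztop 16.7 n 23 axle a,z -2.5 2.5 22
side2 0 tongue a -92.9 1.0 l 1.5 ztop 15.5 n 24 axle a,z -2.4 2.3 21
side2 -82.5 tongue a -93.0 1.1 l 2.7 ztop 16.9 n 17 axle a,z -2.0 2.5 18
side4 82.5 tongue a -93.6 0.8 l 1.7 ztop 17.1 n 25 axle a,z -1.5 1.7 8
side4 -82.5 tongue a -93.5 1.0 l 2.8 ztop 16.7 n 18 axle a,z -1.5 3.1 15
tongue lifted c [-61.87165688  70.54188887] dir [-0.76708063 -0.6415507 ] th 50.092450980461834 [ 2.58298262 87.00769485] 41
```

```bash
cat > icp.py <<'E'
from h import *
from scipy.spatial import cKDTree
import sys
ex=np.array([.9966,-.0827,0]); ey=np.array([.0827,.9966,0]); ax=np.array([593.3,-354.5,76])+np.array([-.7,0,1.3])
def cl(f):
    d=np.load(f'pics/{f}.npy'); P=pts('side',d)-ax; g=cv2.imread(f'pics/{f}.png').mean(-1)
    return P@ex,P@ey,P[...,2],g
a,l,z,g=cl(sys.argv[1]); r=np.hypot(a,z); ph=np.degrees(np.arctan2(z,-a))
# points by radius band: arm (|l|<10) and outer corner
m=(abs(l)<11)&(z>5)&(a<0)&(r<100)&(r>15)&~((a>-57)&(z>70))
a0,l0,z0,g0=cl('side2'); r0=np.hypot(a0,z0); p0=np.degrees(np.arctan2(z0,-a0))
m0=(abs(l0)<11)&(a0<0)&(a0>-100)&(r0<100)&(r0>15)&(z0>-27)&(g0>95)
for lo,hi in((20,35),(35,50),(50,65),(65,80),(80,90),(90,100)):
    s=m&(r>lo)&(r<hi); t=m0&(r0>lo)&(r0<hi)
    print(lo,hi,'up',s.sum(),ph[s].mean().round(1),ph[s].min().round(1),'rest',t.sum(),p0[t].mean().round(1),p0[t].min().round(1))
s=m&(r>15)
q0=np.c_[a0[m0],z0[m0]]
for th in range(44,70,2):
    c,sn=np.cos(np.radians(th)),np.sin(np.radians(th))
    Q=np.c_[q0[:,0]*c+q0[:,1]*sn,-q0[:,0]*sn+q0[:,1]*c]
    dd=np.sort(cKDTree(Q).query(np.c_[a[s],z[s]])[0]); print(th,dd[:int(.8*len(dd))].mean().round(2),end='; ')
E
python3 icp.py side4
```

```text
20 35 up 4 50.4 45.1 rest 29 -34.3 -84.7
35 50 up 7 43.1 41.1 rest 25 -24.2 -47.4
50 65 up 5 40.9 40.2 rest 24 -20.0 -31.9
65 80 up 3 39.5 38.8 rest 21 -17.8 -23.6
80 90 up 4 45.0 39.1 rest 11 -16.4 -18.3
90 100 up 30 46.0 39.7 rest 41 -3.8 -16.3
44 2.01; 46 1.77; 48 1.59; 50 1.42; 52 1.25; 54 1.09; 56 0.95; 58 1.2; 60 1.53; 62 2.01; 64 2.91; 66 3.86; 68 5.33;
```

The lifted clip measures about 55.5°, so I'll raise it roughly 4.5° more.

send_rows([
  {"jaw":0.1,"dx":0.028,"dy":-0.002,"dz":0.014,"rx":0,"ry":0,"rz":0},
  {"jaw":0.1,"dx":0.028,"dy":-0.002,"dz":0.014,"rx":0,"ry":0,"rz":0},
  {"jaw":0.1,"dx":0,"dy":0,"dz":0,"rx":0,"ry":0,"rz":0},
  {"jaw":0.1,"dx":0,"dy":0,"dz":0,"rx":0,"ry":0,"rz":0},
])

```text
time_s: 11.02
tcp_pos: [557.3, -351.8, 168.6]
tool_rot: [0.999, -0.041, -0.0, -0.0]
force: [-2.8, 0.7, -1.2]
width: 0.204
grasp_force: 19.6
```

```bash
python3 - <<'E'
from h import *
D=[]
for i in range(5): p,d=snap('side','side6'); D.append(d)
np.save('pics/side6.npy',np.median(D,0)); print(manip.sense()['force'])
P=pts('side',np.median(D,0)); x,y,z=np.moveaxis(P,-1,0)
for f in('side2','side6'):
    P=pts('side',np.load(f'pics/{f}.npy')); x,y,z=np.moveaxis(P,-1,0)
    m=(z>88)&(z<100)&(x>340)&(x<400)&(y<-280)&(y>-580); print('panel',np.polyfit(y[m],x[m],1),m.sum(), (x[m]-.083*y[m]).mean())
E
python3 icp.py side6
```

```text
[-1.45034169  0.87405417 -1.17667507]
panel [8.26111661e-02 3.97874928e+02] 230 398.0312635371673
panel [8.42242882e-02 3.98473885e+02] 233 397.98126975613644
20 35 up 5 53.0 48.4 rest 29 -34.3 -84.7
35 50 up 6 46.9 44.2 rest 25 -24.2 -47.4
50 65 up 5 44.6 43.7 rest 24 -20.0 -31.9
65 80 up 1 42.8 42.8 rest 21 -17.8 -23.6
80 90 up 4 42.1 41.4 rest 11 -16.4 -18.3
90 100 up 20 47.1 43.6 rest 41 -3.8 -16.3
44 3.26; 46 3.07; 48 2.76; 50 2.35; 52 1.88; 54 1.45; 56 1.29; 58 0.94; 60 0.82; 62 1.16; 64 1.89; 66 2.81; 68 4.23;
```

```bash
sed 's/range(44,70,2)/range(10,32,2)/; s/(z>5)&(a<0)/(z>-10)\&(a<0)/; s/~((a>-57)&(z>70))/(g>95)\&(a>-105)/' icp.py > icp3.py; python3 icp3.py side3
python3 - <<'E'
from h import *
im=cv2.imread('pics/side6.png'); cv2.imwrite('pics/c6.png',cv2.resize(im[110:200,285:400],None,fx=6,fy=6,interpolation=cv2.INTER_CUBIC))
E
```

```text
20 35 up 11 12.3 6.3 rest 29 -34.3 -84.7
35 50 up 12 5.5 1.1 rest 25 -24.2 -47.4
50 65 up 9 3.5 1.9 rest 24 -20.0 -31.9
65 80 up 13 1.3 -0.3 rest 21 -17.8 -23.6
80 90 up 5 2.5 1.9 rest 11 -16.4 -18.3
90 100 up 19 9.1 4.7 rest 41 -3.8 -16.3
10 3.33; 12 2.64; 14 1.81; 16 1.16; 18 0.93; 20 1.01; 22 1.42; 24 2.1; 26 2.95; 28 3.72; 30 4.69;
```

View pics/c6.png

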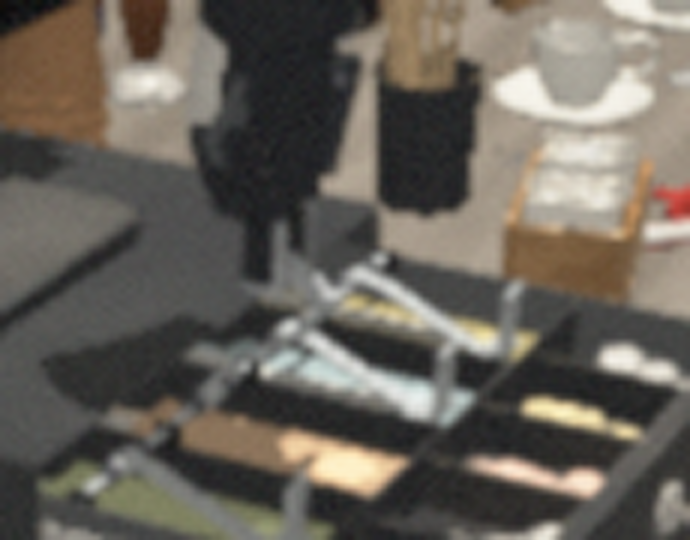

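Clip 2 is held up at about 60.5° by three cross-checks. The drawer is still at its stop and the neighbouring clips are down. Handing in.

```bash
python3 -c "
from rig import manip
s=manip.sense(); print(s['time_s'],s['width'],s['grasp_force']); print(manip.job_done())"
```

```text
11.275 0.19752476743198313 19.54747349023819
the job is handed in; nothing more can be done
None
```

I pulled the drawer out to its stop, and the gripper is still holding clip 2 up at about 60° (60.5° by camera and arm-position estimates); the clips on either side stayed down, nothing came near the mouse or card terminal, and I handed the job in at 11.3 s.

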